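# Make up two plywood craft kits

### The job

Make up the two craft kits. For the square tray: first lay the house-shaped pack of plywood flat on the tray's floor and let go of it, then set the wooden wheel flat on top of it, in the middle of its engraved circle. For the long tray, before or after: lay the long marker flat in the longer compartment and stand the glue bottle upright in the shorter one; leave the short marker and the plain rectangular pack lying where they are.

Things in the scene. Friction and masses are not known exactly. Their poses are not given: they have to be found in the camera images.
- house_mid (a point): House-shaped pack of plywood sheets (loose, 70 g), a rigid bundle lying flat, 24 mm high: a 56 x 56 mm square with a pointed gable on one side, 84 mm long in all. A thin circle 52 mm across is engraved on its top in the middle of the square. The point is the centre of the square half-way up, 12 mm above its underside; z up; x towards the gable, whose tip lies at x = +56 mm (the opposite edge at x = -28 mm); the parallel sides to grip are at y = +-28 mm.
- wheel_mid (a point): Wooden wheel (loose, 25 g): a flat round disc 44 mm in diameter and 16 mm thick with a small dark axle spot, lying flat. The point is its centre, 8 mm above its underside; z along its axis, up at the start.
- glue_mid (a point): Small closed glue bottle (loose, 60 g) with an orange cap, standing upright: 34 mm in diameter, 85 mm high with a narrower cap at the top. The point is on its axis half-way up, 42.5 mm above its underside; z up.
- marker_mid (a point): Long marker pen (loose, 25 g), eight-sided, grey with a black cap, lying flat: 130 mm long, 16 mm thick. The point is its centre, 8 mm above the surface; x along the pen, towards the cap.
- short_marker_mid (a point): Short marker pen, same make, 80 mm long and 16 mm thick, lying flat; it stays where it is. The point is its centre; x along the pen.
- plain_mid (a point): Plain rectangular pack of plywood sheets, 80 (x) x 50 (y) x 24 mm, without gable or circle; it stays where it is. The point is its centre, 12 mm above its underside.
- long_tray: Long wooden tray, fixed, 130 (x) x 260 (y) mm outside, walls 5 mm thick and 20 mm high over the table, floor 5 mm thick; a 5 mm cross wall of the same height divides it. Origin: centre of the underside; y along its length, z up. Longer compartment: 120 mm (x) x 155 mm (y), centre at y = -47.5 mm; shorter compartment: 120 mm (x) x 90 mm (y), centre at y = +80 mm.
- square_tray: Square wooden tray, fixed, 140 x 140 mm outside (130 x 130 mm inside), walls 5 mm thick and 20 mm high over the table, floor 5 mm thick. Origin: centre of the underside; x and y along its sides, z up.
There are look-alikes about, which are no part of the job. What is shaped like the part that bears marker_mid but blue is not meant. Leave any pink look-alike of the part that bears house_mid alone.

How it is judged:
By the outcome, as a careful person would: the job done as asked, in the order asked, and still so for the second after the job is handed in, with the robot touching nothing.
It also fails if it takes over 112 s, if anything falls off the work surface, if the arm or the gripper's body presses on something with over 40 N, if the wrist force passes 120 N, or if a joint passes its speed limit or range.

### The arm

A 7-joint arm with a two-finger parallel gripper is mounted at the origin on the work surface. World frame = base frame: x ahead of the robot, y to its left, z up, the work surface at z = 0. Lengths are in m, angles in rad, forces in N, time in s.
With the tool pointing down it reaches from about 0.4 to 0.85 m from the base axis. Payload 10.4 kg.
Tool frame: the origin (TCP) lies at the very end of the fingers, on their centre line; the grasp point (between the pads) lies 19 mm behind it; z points along the fingers, y is the line along which they close (so a half turn about z gives the same grasp; the last joint's range is limited). The gripper opens to 87 mm and grips with 3 to 60 N. Pads are 19 mm wide; open, the fingers measure 117 mm over their backs; the gripper's body (75 mm by 190 mm) begins 51 mm behind the grasp point.
Start: joints at [-1.356, 0.332, -0.065, 1.46, 0.022, 1.35, -0.088], TCP at [0.147, 0.607, 0.185] pointing down, gripper open.
Joint ranges: [-2.6, 2.6], [-0.5, 2.12], [-1.47, 1.34], [0.16, 2.42], [-1.27, 4.41], [0.06, 2.06], [-2.6, 2.6]. Speed limits (rad/s): [2.22, 2.22, 2.79, 2.79, 3.14, 3.14, 3.14].

### API

Orientations are given as a unit quaternion [x, y, z, w].
In Python, from bench import * gives the robot as it stands.
- The arm moves only by the tool step_arm, never from a script. Its arguments are lists of equal length, an entry for each row: "delta_pos": the shift along the world's x, y, z in units of 25 mm (1.0 is 25 mm), a list of three; "turn": the turn about the world's z in units of 0.12 rad (1.0 is 0.12 rad). In form: {"delta_pos": [[tx, ty, tz], ...], "turn": [turn, ...]}. A call has 1 to 12 rows; each row shifts and turns the commanded pose from where the row before left it; what a row does not reach is not made up. A row lasts 1/10 s, in which the tool goes at most 50 mm and 8.59 degrees, less where a joint would pass 70% of its speed; a pose out of reach is approached as far as the arm can. A call with a number of a shift or a turn outside -1 to 1 is refused whole. A call with a gripper value outside its range is refused whole. "grip" is the closure, from 0 (fully open) to 1 (shut), set as the call begins (left out, the last holds). The fingers move at their own pace and stop on an object; "newtons" is the grip in N (left out, the last holds). Time passes only in rows, so rows that do not move let the fingers close. It gives the time, the measured TCP pose, the force, the opening and the grip force at its end, in the units of the state.
- read_state(): the state, without advancing time (a new reading comes with each control period).
- camera(name): name is "side" or "top" or "wrist"; returns a dict with "image" (384x512x3 uint8, red, green, blue), "z_map" (384x512 float32, m along the optical axis (not along the pixel's ray), 0 where there is no reading), "mtx" (3x3 intrinsics, pixels), "dist" ([k1, k2, p1, p2, k3] as OpenCV has them; the pictures are not rectified), "view" (4x4, takes a point from world to camera coordinates). Camera axes: x right, y up, looking along -z (the intrinsics and any distortion apply to the point x, -y, -z); pixel columns grow to the right and rows downward; lengths in m; the calibration is good to about 2 mm. A picture is of the moment at which its call begins.
- close_job(): hands the job in; it is judged then, once.
The state is a dict: "time": time; "joint_positions": joint angles; "joint_vel": joint speeds; "joint_torque": joint torques, N m; "ee_pos": TCP position; "eef_rot": TCP orientation; "ft_force": force on the tool from outside, world axes, zero at the start; "torque": the same for the moment, N m; "width": finger opening in m; "grip_force": force on a finger pad.
Only numpy, scipy, OpenCV 4.12 (cv2) and the standard library are available. Lean on these libraries where they do the work, as an engineer would, in place of code of your own. Each camera call takes 0.05 s, during which the arm holds its last target. There are 200 camera calls.

## Working session

There is one attempt and no reset: what is moved stays moved. The work goes in short steps, Python scripts to look and compute and a tool call to move; the robot and the scene stay as the last step left them, time stands still between calls to the robot, and variables do not carry over. Pictures are saved under pics/ and viewed, at most 14 in all, crops included, and the job is handed in when it is done.

Besides the shell and the picture viewer there is one more tool, called after "Emit:" in YAML: its name, and indented under it one key for each argument. step_arm: Moves the arm, as the interface text tells. Shifts and turns lie within -1 to 1; 1 stands for 25 mm of shift or 0.12 rad of turn. Its arguments: {"type":"object","properties":{"delta_pos":{"type":"array"},"turn":{"type":"array"},"grip":{"type":"number"},"newtons":{"type":"number"}},"required":["delta_pos","turn"]}

```bash
mkdir -p pics; cat > h.py <<'E'
from bench import *
import numpy as np, cv2
def take(n,tag):
    c=camera(n); np.savez(f'{tag}.npz',**c); cv2.imwrite(f'pics/{tag}.png',cv2.cvtColor(c['image'],cv2.COLOR_RGB2BGR)); return c
def load(tag): return dict(np.load(f'{tag}.npz'))
def pt(c,u,v,z):
    "pixel -> world at height z"
    n=cv2.undistortPoints(np.array([[[u,v]]],float),c['mtx'],c['dist'])[0,0]
    T=np.linalg.inv(c['view']); d=T[:3,:3]@np.array([n[0],-n[1],-1]); o=T[:3,3]
    return o+d*(z-o[2])/d[2]
def ptd(c,u,v):
    n=cv2.undistortPoints(np.array([[[u,v]]],float),c['mtx'],c['dist'])[0,0]
    T=np.linalg.inv(c['view']); d=float(c['z_map'][int(v),int(u)])
    return T[:3,:3]@(np.array([n[0],-n[1],-1])*d)+T[:3,3]
def crop(tag,u0,v0,u1,v1,k,name):
    im=cv2.imread(f'pics/{tag}.png')[v0:v1,u0:u1]; cv2.imwrite(f'pics/{name}.png',cv2.resize(im,None,fx=k,fy=k,interpolation=cv2.INTER_CUBIC))
E
python3 -c "
from h import *
c=take('top','top1');take('side','side1')
print(c['mtx'],c['dist'],c['view']);s=read_state();print(s)
a=cv2.imread('pics/top1.png');cv2.imwrite('pics/top1b.png',cv2.resize(a,(800,600)))"
```

```text
[[449.54401157   0.         253.32675815]
 [  0.         449.54401157 203.96762703]
 [  0.           0.           1.        ]] [-0.17433411  0.          0.          0.          0.        ] [[ 0.0127732  -0.99990114  0.00587831  0.01058351]
 [ 0.99066987  0.01345256  0.13561802 -0.6149432 ]
 [-0.13568369  0.00409119  0.99074376 -1.07969335]
 [ 0.          0.          0.          1.        ]]
{'time': 0.1, 'joint_positions': array([-1.35564841,  0.3328044 , -0.06470894,  1.46083156,  0.02160007,
        1.34988353, -0.08851194]), 'joint_vel': array([-1.43961522e-03, -6.73338636e-04,  1.78215082e-05, -2.76128271e-03,
        7.95707608e-05, -4.16747205e-04,  2.05132285e-03]), 'joint_torque': array([ 1.15503783e-03, -6.24539208e+01,  2.45689804e-02, -3.90723681e+01,
       -6.14416064e-02,  3.64843919e-02,  1.12806842e-04]), 'ee_pos': array([0.14710698, 0.60705405, 0.18444852]), 'eef_rot': array([ 1.18586621e-01,  9.92943520e-01, -6.13868999e-04, -4.74897395e-05]), 'ft_force': array([1.04376979, 0.55791107, 0.06511427]), 'torque': array([ 0.0464139 ,  0.04154041, -0.01137391]), 'grip_force': 0.0, 'width': 0.08684891863611613}
```

View pics/top1b.png

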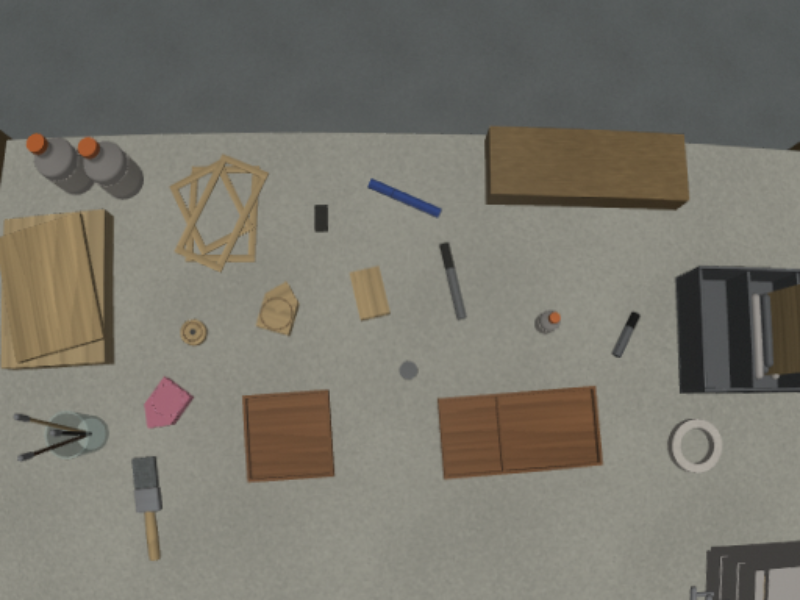

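View pics/side1.png

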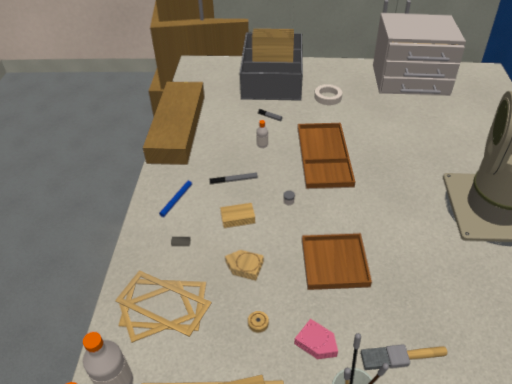

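The top picture (800x600) shows these candidates:
- **House:** plywood at (277,311). The pink one at (168,402) is the decoy.
- **Long marker:** grey at (453,281). The blue one at (405,198) and the short one at (626,335) are not meant.
- **Glue:** (547,322). The large bottles at (60,165) and (110,168), and the grey cylinder at (409,370), are not it.
- **Wheel:** (194,333). The tape ring at (696,445) is not it.
- **Plain pack:** (371,293), to be left.
- **Trays:** square at (289,435), long at (520,432), with the shorter compartment on the left.

```bash
python3 -c "
from h import *
crop('top1',105,165,265,245,5,'c1');crop('top1',270,145,420,245,5,'c2');crop('top1',150,240,394,315,3.27,'c3')
a=cv2.imread('pics/c1.png');b=cv2.imread('pics/c3.png');print(a.shape,b.shape)"
```

```text
(400, 800, 3) (245, 798, 3)
```

View pics/c1.png

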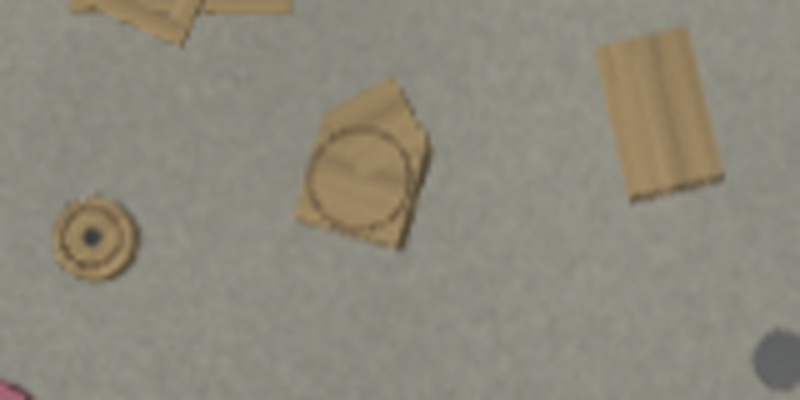

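View pics/c2.png

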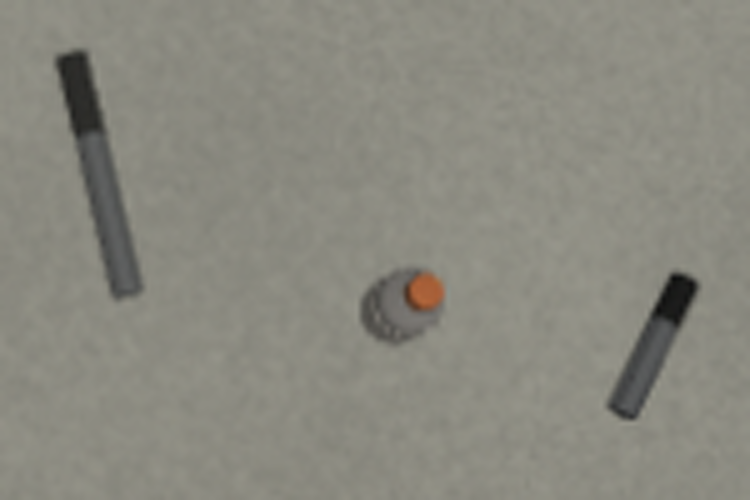

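View pics/c3.png

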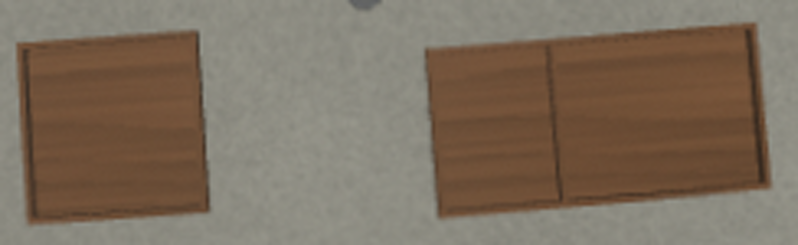

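```bash
python3 -c "
from h import *
np.set_printoptions(precision=4,suppress=True)
c=load('top1')
def q(o,k,p,z): return pt(c,o[0]+(p[0]+.5)/k-.5,o[1]+(p[1]+.5)/k-.5,z)
def show(n,o,k,ps,z):
    P=np.array([q(o,k,p,z) for p in ps]); print(n,P[:,:2].tolist() if 0 else P[:,:2].round(4).reshape(-1), 'd',np.linalg.norm(np.diff(P,axis=0),axis=1), 'ang',[np.arctan2(*(b-a)[[1,0]]).round(3) for a,b in zip(P,P[1:])],'mean',P.mean(0)[:2])
A=(105,165);B=(270,145);C=(150,240)
show('house circ,tip',A,5,[(360,177),(391,77)],.024)
show('house sq',A,5,[(297,217),(401,237),(429,143),(326,112)],.024)
show('wheel',A,5,[(93,238)],.016)
show('plain',A,5,[(597,46),(685,28),(722,178),(632,198)],.024)
show('marker tail,cap',B,5,[(127,293),(72,54)],.012)
show('glue',B,5,[(425,292)],.085)
show('short',B,5,[(625,413),(683,277)],.012)
show('sq',C,3.27,[(18,45),(197,33),(209,211),(30,222)],.02)
show('long',C,3.27,[(427,48),(755,25),(769,186),(441,215)],.02)
for n,u,v in [('house',177,200),('wheel',121,213),('table',220,230),('sqfloor',185,280),('glue',354,203)]: print(n,ptd(c,u,v))
"
```

```text
house circ,tip [0.6247 0.2143 0.6768 0.2002] d [0.0539] ang [np.float64(-0.264)] mean [0.6508 0.2072]
house sq [0.6037 0.2459 0.5943 0.1922 0.6427 0.1794 0.6582 0.2331] d [0.0546 0.0501 0.0559] ang [np.float64(-1.745), np.float64(-0.257), np.float64(1.291)] mean [0.6247 0.2127]
wheel [0.5923 0.3541] d [] ang [] mean [0.5923 0.3541]
plain [0.6942 0.0947 0.7042 0.0498 0.6267 0.0297 0.6158 0.0752] d [0.046  0.08   0.0468] ang [np.float64(-1.352), np.float64(-2.888), np.float64(1.805)] mean [0.6602 0.0624]
marker tail,cap [ 0.6223 -0.0884  0.7478 -0.0598] d [0.1287] ang [np.float64(0.224)] mean [ 0.685  -0.0741]
glue [ 0.6145 -0.2266] d [] ang [] mean [ 0.6145 -0.2266]
short [ 0.563  -0.3489  0.6348 -0.3827] d [0.0794] ang [np.float64(-0.439)] mean [ 0.5989 -0.3658]
sq [0.4881 0.2653 0.5    0.1264 0.3644 0.1145 0.3526 0.252 ] d [0.1394 0.1362 0.1381] ang [np.float64(-1.486), np.float64(-3.054), np.float64(1.656)] mean [0.4263 0.1895]
long [ 0.4909 -0.0507  0.5104 -0.3079  0.3853 -0.3179  0.3636 -0.0624] d [0.258  0.1255 0.2564] ang [np.float64(-1.495), np.float64(-3.062), np.float64(1.656)] mean [ 0.4376 -0.1847]
house [0.6244 0.2128 0.0263]
wheel [0.59   0.3597 0.0167]
table [0.5516 0.1032 0.0017]
sqfloor [0.4225 0.1899 0.003 ]
glue [ 0.614  -0.2243  0.0885]
```

```bash
python3 -c "
from h import *
np.set_printoptions(precision=3,suppress=True)
c=load('top1')
for n,(a,b,e,f) in dict(cup=(0,240,80,310),bottles=(10,80,100,130),box=(300,75,445,140),organiser=(430,165,511,255),cyl=(255,230,268,243),stack=(0,130,75,240)).items():
    P=np.array([ptd(c,u,v) for u in range(a,e,2) for v in range(b,f,2) if c['z_map'][v,u]>0]); P=P[P[:,2]>.02] 
    print(n,P.min(0),P.max(0)) if len(P) else print(n,'flat')
"
```

```text
cup [0.385 0.489 0.021] [0.454 0.564 0.22 ]
bottles [0.824 0.462 0.021] [0.901 0.616 0.173]
box [ 0.818 -0.47   0.02 ] [ 0.941 -0.13   0.067]
organiser [ 0.499 -0.649  0.02 ] [ 0.7   -0.459  0.114]
cyl [ 0.521 -0.012  0.021] [0.546 0.008 0.031]
stack [0.523 0.493 0.02 ] [0.795 0.7   0.067]
```

Emit:
step_arm:
  delta_pos:
    - [0,0,1]
    - [0,0,1]
    - [0,0,1]
    - [0,0,1]
    - [0,0,1]
    - [0,0,1]
  turn: [-0.2,0,0,0,0,0]

```text
time: 0.7
ee_pos: [0.1471, 0.6072, 0.3358]
eef_rot: [0.131, 0.991, -0.0, -0.0]
ft_force: [0.5, 0.4, -0.0]
width: 0.0871
grip_force: 0.0
```

Emit:
step_arm:
  delta_pos:
    - [0.8,-1,0]
    - [0.8,-1,0]
    - [0.8,-1,0]
    - [0.8,-1,0]
    - [0.8,-1,0]
    - [0.8,-1,0]
    - [0.8,-1,0]
    - [0.8,-1,0]
    - [0.8,-1,0]
    - [0.8,-1,0]
    - [0.8,-1,0]
    - [0.8,-1,0]
  turn: [0,0,0,0,0,0,0,0,0,0,0,0]

```text
time: 1.9
ee_pos: [0.3878, 0.3062, 0.3349]
eef_rot: [0.131, 0.991, -0.0, -0.0]
ft_force: [0.8, 0.3, -0.2]
width: 0.0872
grip_force: 0.0
```

Emit:
step_arm:
  delta_pos:
    - [1,-0.4,0]
    - [1,-0.4,0]
    - [1,-0.4,0]
    - [1,-0.4,0]
    - [1,-0.4,0]
    - [1,-0.4,0]
    - [1,-0.4,0]
    - [1,-0.4,-0.5]
    - [1,-0.4,-1]
    - [0.5,-0.15,-1]
    - [0,0,-1]
    - [0,0,-1]
  turn: [0,0,0,0,0,0,0,0,0,0,0,0]

```text
time: 3.1
ee_pos: [0.6248, 0.2132, 0.2208]
eef_rot: [0.131, 0.991, -0.0, -0.0]
ft_force: [-0.3, 0.2, -0.2]
width: 0.0873
grip_force: 0.0
```

```bash
python3 -c "
from h import *
c=take('wrist','w1');np.set_printoptions(precision=4,suppress=True);print(c['view'],c['mtx'][0],c['dist'])"
```

```text
[[ 0.2599  0.9656 -0.0003 -0.3686]
 [-0.9364  0.252  -0.2443  0.5693]
 [-0.2359  0.0638  0.9697 -0.2915]
 [ 0.      0.      0.      1.    ]] [330.9156   0.     257.0073] [-0.0784  0.      0.      0.      0.    ]
```

View pics/w1.png

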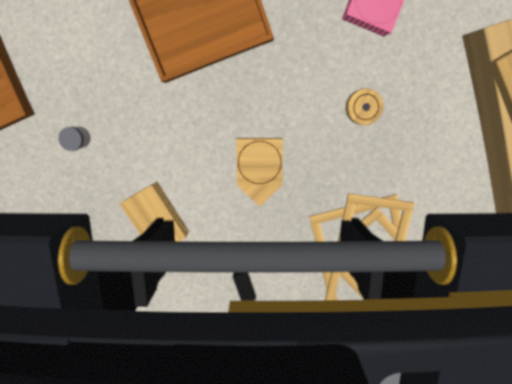

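The wrist picture shows the house squared to the fingers: circle at (260,162), tip at (260,203), rear corners at (236,139) and (282,138). The wheel's axle is at (366,106).

```bash
python3 -c "
from h import *
np.set_printoptions(precision=4,suppress=True)
c=load('w1')
for n,u,v,z in [('circ',260,162,.024),('tip',260,203,.024),('rl',236,139,.024),('rr',282,138,.024),('wheel',366,106,.016)]: print(n,pt(c,u,v,z))
"
```

```text
circ [0.6239 0.2176 0.024 ]
tip [0.674  0.2042 0.024 ]
rl [0.5896 0.1971 0.024 ]
rr [0.6027 0.2505 0.024 ]
wheel [0.5922 0.3583 0.016 ]
```

Emit:
step_arm:
  delta_pos:
    - [0,0.08,-1]
    - [0,0,-1]
    - [0,0,-1]
    - [0,0,-1]
    - [0,0,-1]
    - [0,0,-1]
    - [0,0,-1]
    - [0,0,-0.8]
    - [0,0,-0.5]
    - [0,0,-0.3]
    - [0,0,0]
  turn: [0,0,0,0,0,0,0,0,0,0,0]

```text
time: 4.25
ee_pos: [0.6245, 0.2156, 0.0073]
eef_rot: [0.13, 0.991, -0.0, -0.0]
ft_force: [0.2, 0.1, 0.7]
width: 0.087
grip_force: 0.0
```

Emit:
step_arm:
  delta_pos:
    - [0,0,0]
    - [0,0,0]
    - [0,0,0]
    - [0,0,0]
    - [0,0,0]
    - [0,0,0]
    - [0,0,0]
    - [0,0,0]
  turn: [0,0,0,0,0,0,0,0]
  grip: 1
  newtons: 15

```text
time: 5.05
ee_pos: [0.6247, 0.2157, 0.0076]
eef_rot: [0.131, 0.991, 0.0, -0.0]
ft_force: [0.0, 0.3, 0.3]
width: 0.0313
grip_force: 0.0
```

```bash
python3 -c "
from h import *
c=take('side','s2');take('top','t2')
a=cv2.imread('pics/s2.png')[200:320,180:320];b=cv2.imread('pics/t2.png')[140:260,110:250]
cv2.imwrite('pics/s2c.png',np.hstack([cv2.resize(x,(395,340)) for x in (a,b)]));print(read_state())"
```

```text
{'time': 5.15, 'joint_positions': array([-0.65312688,  0.56881747,  0.34151479,  1.5581355 , -0.20948762,
        1.05083209,  1.05205309]), 'joint_vel': array([-8.40876056e-04, -1.16420466e-03,  5.70930839e-04,  6.73739909e-04,
       -1.12314819e-03,  6.78540599e-04, -9.26010651e-05]), 'joint_torque': array([-2.42462047e-03, -6.95187807e+01,  8.58620882e+00, -3.38869786e+01,
        9.33083677e-03,  8.76987143e-02, -8.76295985e-05]), 'ee_pos': array([0.62471882, 0.2156698 , 0.0076739 ]), 'eef_rot': array([ 1.30539407e-01,  9.91443121e-01,  4.40796626e-05, -7.60423274e-07]), 'ft_force': array([-0.08168779,  0.54512628,  0.06368122]), 'torque': array([0.01669563, 0.04190106, 0.00132445]), 'grip_force': 0.0, 'width': 0.023228423836474003}
```

View pics/s2c.png

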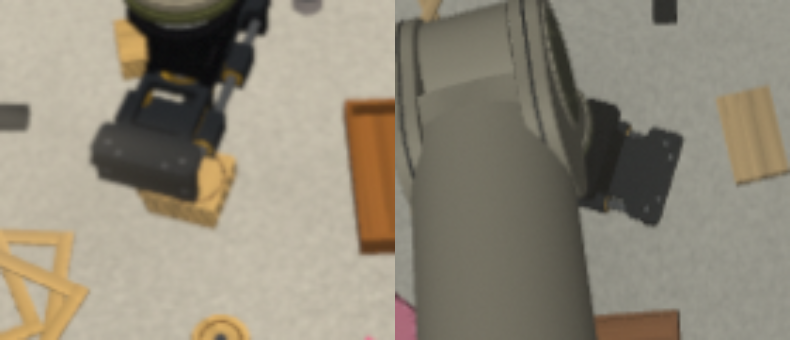

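```bash
python3 -c "
from h import *
c=take('wrist','w2');print(read_state()['width'])
n=load('w1')
for k,t in ((n,[.6248,.2132,.2208]),(c,read_state()['ee_pos'])):
  for z in (t[2],.024):
    p=k['view']@np.r_[t[0],t[1],z,1]; print(z,cv2.projectPoints(np.array([[p[0],-p[1],-p[2]]]),np.zeros(3),np.zeros(3),k['mtx'],k['dist'])[0])"
```

```text
0.01895632588719622
0.2208 [[[256.32938665 215.10879079]]]
0.024 [[[256.69644029 163.62916459]]]
0.0076367028574863965 [[[256.14837857 215.15161351]]]
0.024 [[[256.10019363 223.97235755]]]
```

View pics/w2.png

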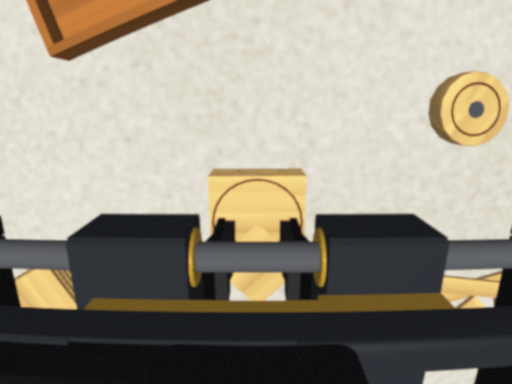

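```bash
python3 -c "
from h import *
np.set_printoptions(precision=4,suppress=True)
c=load('w2');print(read_state()['ee_pos'])
for u,v in [(222,222),(222,228),(228,235),(292,224),(292,235),(256,185),(256,230),(120,150),(475,108)]: print(u,v,ptd(c,u,v),c['z_map'][v,u])
n=load('w1'); print([ptd(n,u,v) for u,v in [(260,162),(170,225),(155,240),(350,235),(300,120)]])"
```

```text
[0.6247 0.2157 0.0076]
222 222 [0.6087 0.2026 0.0542] 0.16304933
222 228 [0.5598 0.2335 0.2085] 0.0
228 235 [0.611  0.2062 0.0682] 0.14980039
292 224 [0.6176 0.2357 0.0572] 0.16014849
292 235 [0.6187 0.2343 0.0679] 0.15018213
256 185 [0.6016 0.2218 0.0253] 0.18818456
256 230 [0.6283 0.2146 0.0242] 0.19609062
120 150 [ 0.5625  0.1422 -0.    ] 0.2084915
475 108 [0.5917 0.3566 0.0178] 0.18467888
[array([0.6237, 0.2176, 0.0252]), array([0.6038, 0.1744, 0.2669]), array([0.6032, 0.1729, 0.2868]), array([0.6277, 0.2582, 0.277 ]), array([0.5892, 0.2788, 0.0015])]
```

```bash
python3 -c "
from h import *
np.set_printoptions(precision=3,suppress=True)
c=load('w2')
for u in (216,222,228,286,292,298):
  print(u,[(v,ptd(c,u,v).round(3).tolist()) for v in range(206,244,4) if c['z_map'][v,u]>0])
n=load('w1')
for u in (155,165,172,348,360): print(u,[(v,ptd(n,u,v).round(3).tolist()) for v in range(210,250,6)if n['z_map'][v,u]>0])
"
```

```text
216 [(206, [0.607, 0.196, 0.026]), (210, [0.61, 0.196, 0.026]), (214, [0.612, 0.195, 0.026]), (218, [0.615, 0.194, 0.026]), (222, [0.617, 0.193, 0.025]), (226, [0.608, 0.2, 0.06]), (230, [0.608, 0.201, 0.066]), (234, [0.609, 0.201, 0.07]), (238, [0.609, 0.202, 0.074]), (242, [0.59, 0.215, 0.13])]
222 [(206, [0.608, 0.2, 0.026]), (210, [0.611, 0.199, 0.025]), (214, [0.613, 0.198, 0.026]), (218, [0.608, 0.202, 0.05]), (222, [0.609, 0.203, 0.054]), (226, [0.609, 0.203, 0.06]), (230, [0.609, 0.204, 0.065]), (234, [0.611, 0.203, 0.066]), (238, [0.61, 0.204, 0.072]), (242, [0.59, 0.216, 0.131])]
228 [(206, [0.61, 0.203, 0.024]), (210, [0.612, 0.202, 0.025]), (214, [0.614, 0.202, 0.025]), (218, [0.617, 0.201, 0.025]), (222, [0.611, 0.205, 0.051]), (226, [0.611, 0.205, 0.056]), (230, [0.611, 0.206, 0.063]), (234, [0.611, 0.206, 0.066]), (238, [0.612, 0.206, 0.069]), (242, [0.59, 0.218, 0.131])]
286 [(206, [0.618, 0.235, 0.026]), (210, [0.62, 0.235, 0.026]), (214, [0.623, 0.234, 0.025]), (218, [0.625, 0.234, 0.025]), (222, [0.619, 0.233, 0.05]), (226, [0.618, 0.233, 0.057]), (230, [0.618, 0.2
[... 1041 characters left out ...]
, (234, [0.605, 0.174, 0.275]), (240, [0.608, 0.173, 0.276]), (246, [0.587, 0.2, 0.345])]
172 [(210, [0.657, 0.09, 0.012]), (216, [0.662, 0.091, 0.023]), (222, [0.604, 0.174, 0.263]), (228, [0.607, 0.174, 0.264]), (234, [0.61, 0.173, 0.264]), (240, [0.613, 0.172, 0.264]), (246, [0.587, 0.202, 0.345])]
348 [(210, [0.716, 0.312, 0.013]), (216, [0.724, 0.31, 0.013]), (222, [0.627, 0.261, 0.264]), (228, [0.626, 0.259, 0.272]), (234, [0.628, 0.258, 0.275]), (240, [0.631, 0.257, 0.275]), (246, [0.599, 0.244, 0.345])]
360 [(210, [0.724, 0.329, 0.004]), (216, [0.733, 0.328, 0.001]), (222, [0.627, 0.266, 0.268]), (228, [0.626, 0.264, 0.276]), (234, [0.628, 0.263, 0.279]), (240, [0.627, 0.26, 0.287])]
```

Emit:
step_arm:
  delta_pos:
    - [0,0,0]
    - [0,0,0]
    - [0,0,0]
    - [0,0,0]
    - [0,0,0]
    - [0,0,0]
    - [0,0,0]
    - [0,0,0]
  turn: [0,0,0,0,0,0,0,0]
  grip: 0

```text
time: 6.0
ee_pos: [0.6247, 0.2157, 0.0077]
eef_rot: [0.131, 0.991, 0.0, -0.0]
ft_force: [-0.5, 0.3, 0.3]
width: 0.0752
grip_force: 0.0
```

The depth map puts the fingertips at about z = 0.048 while the state says 0.0077. So the real finger ends sit about 40 mm above the reported TCP, and they closed over the house without touching it. I'll go lower carefully and watch the force.

Emit:
step_arm:
  delta_pos:
    - [0,0,0]
    - [0,0,0]
    - [0,0,-0.3]
    - [0,0,-0.3]
    - [0,0,-0.3]
    - [0,0,-0.3]
    - [0,0,-0.2]
    - [0,0,0]
  turn: [0,0,0,0,0,0,0,0]

```text
time: 6.8
ee_pos: [0.6241, 0.2154, -0.0285]
eef_rot: [0.131, 0.991, -0.0, -0.001]
ft_force: [0.3, 0.4, -1.0]
width: 0.087
grip_force: 0.0
```

```bash
python3 -c "
from h import *
c=take('wrist','w3');s=read_state();print(s['ee_pos'],s['ft_force'],s['width'])
for u in range(140,200,8): print(u,[(v,ptd(c,u,v).round(3).tolist()) for v in range(206,240,5) if c['z_map'][v,u]>0])
"
```

```text
[ 0.62446798  0.2155765  -0.02777427] [ 0.13554433 -0.74961719  0.75302607] 0.08688978745941615
140 [(206, [0.593, 0.158, 0.001]), (211, [0.596, 0.158, 0.002]), (216, [0.599, 0.156, 0.001]), (221, [0.601, 0.155, 0.001]), (226, [0.604, 0.154, 0.001]), (231, [0.607, 0.153, 0.001]), (236, [0.599, 0.169, 0.037])]
148 [(206, [0.594, 0.162, 0.001]), (211, [0.597, 0.161, 0.001]), (216, [0.6, 0.16, 0.001]), (221, [0.603, 0.159, 0.001]), (226, [0.605, 0.158, 0.0]), (231, [0.6, 0.17, 0.03]), (236, [0.601, 0.172, 0.035])]
156 [(206, [0.595, 0.167, 0.002]), (211, [0.598, 0.166, 0.001]), (216, [0.601, 0.165, 0.002]), (221, [0.599, 0.17, 0.017]), (226, [0.6, 0.172, 0.024]), (231, [0.602, 0.173, 0.027]), (236, [0.602, 0.175, 0.034])]
164 [(206, [0.597, 0.171, 0.001]), (211, [0.599, 0.17, 0.001]), (216, [0.602, 0.169, 0.001]), (221, [0.602, 0.172, 0.012]), (226, [0.602, 0.174, 0.02]), (231, [0.603, 0.176, 0.027]), (236, [0.605, 0.176, 0.028])]
172 [(206, [0.598, 0.175, 0.002]), (211, [0.6, 0.174, 0.001]), (216, [0.603, 0.173, 0.001]), (221, [0.603, 0.177, 0.014]), (226, [0.605, 0.176, 0.014]), (231, [0.608, 0.175, 0.014]), (236, [0.61, 0.175, 0.014])]
180 [(206, [0.599, 0.179, 0.001]), (211, [0.601, 0.179, 0.002]), (216, [0.605, 0.177, -0.001]), (221, [0.607, 0.177, 0.002]), (226, [0.61, 0.176, 0.001]), (231, [0.613, 0.175, 0.001]), (236, [0.615, 0.174, 0.001])]
188 [(206, [0.6, 0.184, 0.002]), (211, [0.603, 0.183, 0.0]), (216, [0.605, 0.182, 0.001]), (221, [0.608, 0.181, 0.001]), (226, [0.611, 0.18, 0.001]), (231, [0.614, 0.179, 0.001]), (236, [0.617, 0.178, -0.001])]
196 [(206, [0.601, 0.188, 0.001]), (211, [0.603, 0.188, 0.003]), (216, [0.606, 0.186, 0.002]), (221, [0.609, 0.185, 0.0]), (226, [0.612, 0.184, -0.0]), (231, [0.614, 0.184, 0.002]), (236, [0.617, 0.183, 0.002])]
```

Emit:
step_arm:
  delta_pos:
    - [0,0,-0.1]
    - [0,0,-0.1]
    - [0,0,-0.08]
    - [0,0,0]
  turn: [0,0,0,0]

```text
time: 7.25
ee_pos: [0.6245, 0.2156, -0.0346]
eef_rot: [0.131, 0.991, -0.0, -0.0]
ft_force: [0.1, -0.0, 0.3]
width: 0.087
grip_force: 0.0
```

Emit:
step_arm:
  delta_pos:
    - [0,0,0]
    - [0,0,0]
    - [0,0,0]
    - [0,0,0]
    - [0,0,0]
    - [0,0,0]
    - [0,0,0]
    - [0,0,0]
  turn: [0,0,0,0,0,0,0,0]
  grip: 1
  newtons: 15

```text
time: 8.05
ee_pos: [0.6247, 0.2157, -0.0343]
eef_rot: [0.131, 0.991, 0.0, 0.0]
ft_force: [-0.3, -0.9, 1.0]
width: 0.0556
grip_force: 15.0
```

Emit:
step_arm:
  delta_pos:
    - [0,0,0.5]
    - [0,0,0.8]
    - [0,0,1]
    - [0,0,1]
    - [-0.5,-0.1,0.5]
    - [-1,-0.15,0]
    - [-1,-0.15,0]
    - [-1,-0.15,0]
    - [-1,-0.15,0]
    - [-1,-0.1,0]
    - [-1,-0.1,0]
    - [-1,-0.1,0]
  turn: [0,0,0,0,0,0.5,0.5,0.5,0.5,0.5,0.39,0]

```text
time: 9.25
ee_pos: [0.4365, 0.1905, 0.0615]
eef_rot: [-0.043, 0.999, 0.0, 0.0]
ft_force: [-0.1, -0.6, -0.8]
width: 0.0558
grip_force: 15.0
```

Emit:
step_arm:
  delta_pos:
    - [-0.6,-0.07,0]
    - [-0.33,-0.04,0]
    - [0,0,0]
    - [0,0,0]
  turn: [0,0,0,0]

```text
time: 9.65
ee_pos: [0.4148, 0.1881, 0.0612]
eef_rot: [-0.042, 0.999, 0.0, 0.001]
ft_force: [0.4, 0.8, -0.0]
width: 0.0559
grip_force: 15.0
```

```bash
python3 -c "
from h import *
c=take('wrist','w4');s=read_state();print(s['ee_pos'],s['width'],s['grip_force'])"
```

```text
[0.41485155 0.188026   0.06099322] 0.05628177206212156 14.987138360738754
```

View pics/w4.png

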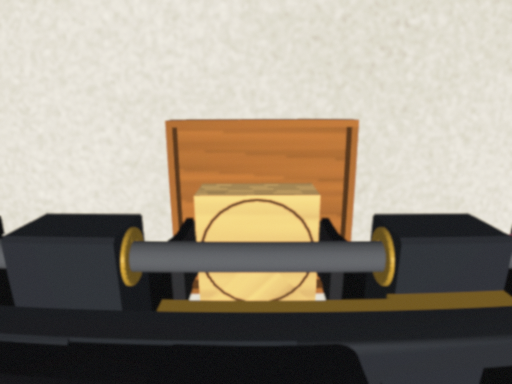

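The wrist picture shows the house held square over the tray, with the circle centred at (257,252) and the tray rear corners at (170,124) and (355,124). I'll lower it now.

Emit:
step_arm:
  delta_pos:
    - [0,0,-0.8]
    - [0,0,-0.8]
    - [0,0,-0.7]
    - [0,0,-0.6]
    - [0,0,-0.4]
    - [0,0,-0.2]
    - [0,0,-0.1]
    - [0,0,0]
    - [0,0,0]
  turn: [0,0,0,0,0,0,0,0,0]

```text
time: 10.6
ee_pos: [0.4144, 0.1882, -0.0288]
eef_rot: [-0.042, 0.999, 0.0, 0.0]
ft_force: [-0.2, -0.4, -0.6]
width: 0.0562
grip_force: 15.0
```

Emit:
step_arm:
  delta_pos:
    - [0,0,0]
    - [0,0,0]
    - [0,0,0]
    - [0,0,0]
    - [0,0,0.2]
    - [0,0,0.5]
    - [0,0,1]
    - [0,0,1]
    - [0,0,1]
    - [0,0,1]
    - [0,0,0]
    - [0,0,0]
  turn: [0,0,0,0,0,0,0,0,0,0,0,0]
  grip: 0.18

```text
time: 11.8
ee_pos: [0.4144, 0.1882, 0.0892]
eef_rot: [-0.042, 0.999, 0.001, 0.001]
ft_force: [-0.4, 0.1, -1.0]
width: 0.0713
grip_force: 0.0
```

```bash
python3 -c "
from h import *
c=take('wrist','w5');s=read_state();print(s['ee_pos'],s['width'],s['grip_force'])"
```

```text
[0.41379811 0.18786706 0.08831904] 0.07177982613100978 0.0
```

View pics/w5.png

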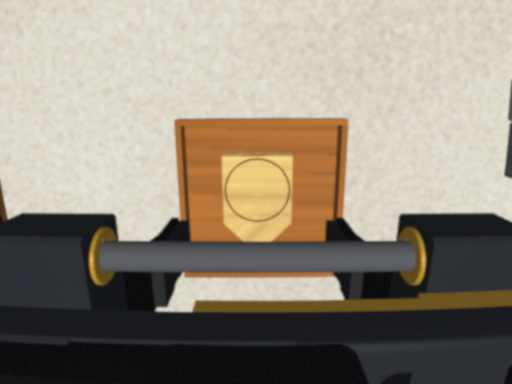

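The house lies flat in the square tray, circle at (257,189) and clear of the walls.

```bash
python3 -c "
from h import *
c=load('w5');print(pt(c,257,189,.029),ptd(c,257,189)); print(pt(c,223,155,.029),pt(c,292,154,.029))
d=load('w2');print(pt(d,476,109,.016))"
```

```text
[0.41243931 0.18885763 0.029     ] [0.41182127 0.18880099 0.03146783]
[0.38699376 0.15962795 0.029     ] [0.38158219 0.21409742 0.029     ]
[0.59272925 0.35830356 0.016     ]
```

Emit:
step_arm:
  delta_pos:
    - [0.3,0.8,0.5]
    - [0.8,0.8,0.5]
    - [0.8,0.8,0]
    - [0.8,0.8,0]
    - [0.8,0.8,0]
    - [0.8,0.8,0]
    - [0.8,0.8,0]
    - [0.8,0.8,0]
    - [0.7,0.3,0]
    - [0.5,0,0]
    - [0,0,0]
    - [0,0,0]
  turn: [0,0,0,0,0,0,0,0,0,0,0,0]
  grip: 0

```text
time: 13.05
ee_pos: [0.5908, 0.3548, 0.1121]
eef_rot: [-0.042, 0.999, -0.001, -0.001]
ft_force: [0.4, 0.4, -0.0]
width: 0.0873
grip_force: 0.0
```

```bash
python3 -c "
from h import *
c=take('wrist','w6');s=read_state();print(s['ee_pos'],s['width'])
g=cv2.cvtColor(c['image'],cv2.COLOR_RGB2HSV); m=((g[...,1]>90)).astype('uint8'); m[215:]=0
n,l,st,ce=cv2.connectedComponentsWithStats(m)
for i in range(1,n):
  if st[i,4]>200: print(st[i],ce[i],pt(c,*ce[i],.016))"
```

```text
[0.59062529 0.35512206 0.11248991] 0.08692567578948658
[    5     0   165    66 10167] [86.74171339 30.92396971] [0.47058629 0.1987341  0.016     ]
[ 267    3   94  101 5926] [318.87613905  49.17262909] [0.47124088 0.39816972 0.016     ]
[ 403  138  109   77 7898] [458.83122309 177.08546467] [0.56994976 0.54521692 0.016     ]
[ 236  160   46   46 1606] [258.69676214 182.60709838] [0.59143402 0.35713791 0.016     ]
```

Emit:
step_arm:
  delta_pos:
    - [0.04,0.08,-1]
    - [0,0,-1]
    - [0,0,-1]
    - [0,0,-1]
    - [0,0,-0.9]
    - [0,0,-0.5]
    - [0,0,-0.3]
    - [0,0,-0.2]
    - [0,0,0]
    - [0,0,0]
  turn: [0,0,0,0,0,0,0,0,0,0]

```text
time: 14.1
ee_pos: [0.593, 0.3578, -0.0333]
eef_rot: [-0.042, 0.999, 0.0, 0.001]
ft_force: [-0.6, -0.9, -0.3]
width: 0.0871
grip_force: 0.0
```

Emit:
step_arm:
  delta_pos:
    - [0,0,0]
    - [0,0,0]
    - [0,0,0]
    - [0,0,0]
    - [0,0,0]
    - [0,0,0]
    - [0,0,0]
    - [0,0,0]
    - [0,0,0]
    - [0,0,0]
  turn: [0,0,0,0,0,0,0,0,0,0]
  grip: 1
  newtons: 10

```text
time: 15.1
ee_pos: [0.5925, 0.3574, -0.0344]
eef_rot: [-0.042, 0.999, 0.0, -0.0]
ft_force: [-0.0, -0.5, -0.2]
width: 0.0435
grip_force: 10.0
```

Emit:
step_arm:
  delta_pos:
    - [0,0,0.5]
    - [0,0,1]
    - [0,0,1]
    - [0,0,1]
    - [0,0,1]
    - [0,0,0.5]
    - [0,0,0]
  turn: [0,0,0,0,0,0,0]

```text
time: 15.8
ee_pos: [0.5936, 0.3581, 0.0932]
eef_rot: [-0.042, 0.999, 0.001, 0.002]
ft_force: [-1.0, -0.5, 0.2]
width: 0.0439
grip_force: 10.0
```

```bash
python3 -c "
from h import *
c=take('wrist','w7');s=read_state();print(s['ee_pos'],s['width'],s['grip_force'])"
```

```text
[0.59273974 0.35761634 0.09122899] 0.04384723033619599 10.000005215406418
```

View pics/w7.png

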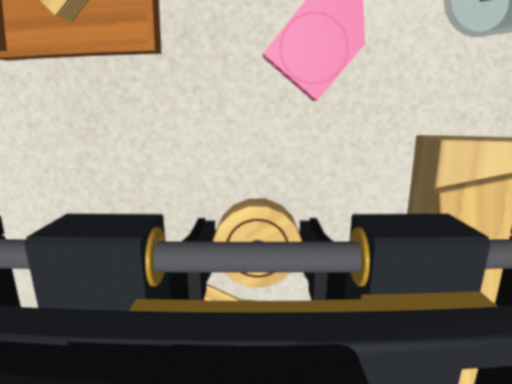

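The wheel is held flat; its inner ring runs from about row 220 to 275, so its centre is near (259,246).

```bash
python3 -c "
from h import *
c=load('w7')
for v in (243,245,247): print(pt(c,259,v,.1416))
e=np.array([.59274,.35762]);print(e)"
```

```text
[0.59189566 0.35955468 0.1416    ]
[0.59296677 0.35964736 0.1416    ]
[0.59404189 0.35974038 0.1416    ]
[0.59274 0.35762]
```

Emit:
step_arm:
  delta_pos:
    - [-0.4,-0.4,0]
    - [-0.8,-0.8,0]
    - [-0.8,-0.8,0]
    - [-0.8,-0.8,0]
    - [-0.8,-0.8,0]
    - [-0.8,-0.8,0]
    - [-0.8,-0.8,0]
    - [-0.8,-0.8,0]
    - [-0.8,-0.6,0]
    - [-0.36,-0.16,0]
    - [0,0,0]
    - [0,0,0]
  turn: [0,0,0,0,0,0,0,0,0,0,0,0]

```text
time: 17.05
ee_pos: [0.4139, 0.1892, 0.0905]
eef_rot: [-0.043, 0.999, 0.0, 0.0]
ft_force: [0.1, 0.3, -0.0]
width: 0.0435
grip_force: 10.0
```

Emit:
step_arm:
  delta_pos:
    - [0,0,-0.5]
    - [0,0,-0.8]
    - [0,0,-0.8]
    - [0,0,-0.8]
    - [0,0,-0.4]
    - [0,0,-0.2]
    - [0,0,0]
    - [0,0,0]
    - [0,0,0]
    - [0,0,0]
  turn: [0,0,0,0,0,0,0,0,0,0]

```text
time: 18.05
ee_pos: [0.4139, 0.1887, 0.0038]
eef_rot: [-0.043, 0.999, 0.0, 0.0]
ft_force: [-0.3, -0.4, -0.2]
width: 0.0436
grip_force: 10.0
```

Emit:
step_arm:
  delta_pos:
    - [0,0,-0.12]
    - [0,0,-0.12]
    - [0,0,-0.06]
    - [0,0,-0.03]
    - [0,0,0]
    - [0,0,0]
  turn: [0,0,0,0,0,0]

```text
time: 18.65
ee_pos: [0.4135, 0.1885, -0.0051]
eef_rot: [-0.042, 0.999, 0.0, 0.0]
ft_force: [0.6, 0.6, 0.1]
width: 0.0433
grip_force: 10.0
```

Emit:
step_arm:
  delta_pos:
    - [0,0,0]
    - [0,0,0]
    - [0,0,0]
    - [0,0,0]
    - [0,0,0.2]
    - [0,0,0.5]
    - [0,0,1]
    - [0,0,1]
    - [0,0,1]
    - [0,0,1]
    - [0,0,0]
    - [0,0,0]
  turn: [0,0,0,0,0,0,0,0,0,0,0,0]
  grip: 0.3

```text
time: 19.85
ee_pos: [0.4138, 0.1887, 0.1134]
eef_rot: [-0.042, 0.999, 0.001, 0.001]
ft_force: [-0.5, -1.2, -0.7]
width: 0.0608
grip_force: 0.0
```

```bash
python3 -c "
from h import *
c=take('wrist','w8');crop('w8',170,100,350,240,4,'w8c')"
```

```text
(no output)
```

View pics/w8c.png

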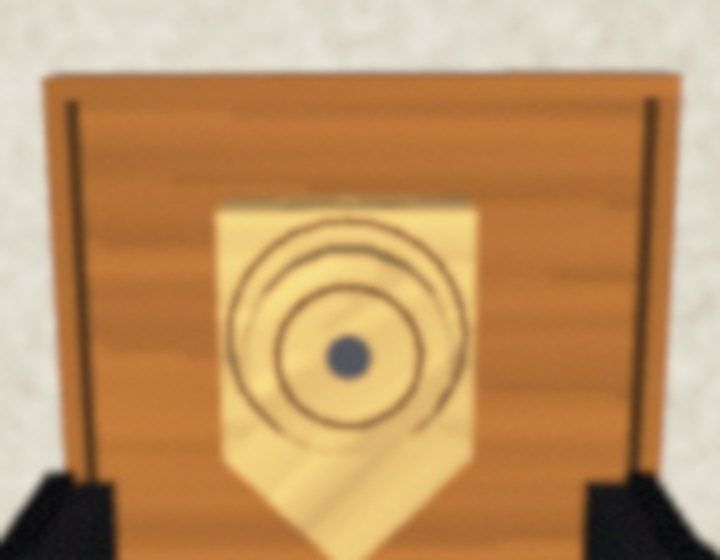

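```bash
python3 -c "
from h import *
c=load('w8')
f=lambda u,v,z:pt(c,170+(u+.5)/4-.5,100+(v+.5)/4-.5,z)[:2]
yaw=.085;R=np.array([[np.cos(yaw),np.sin(yaw)],[-np.sin(yaw),np.cos(yaw)]])
o=f(349,357,.045)
for n,p in dict(hub=o,ctop=f(347,219,.029),left=f(228,337,.029),right=f(467,337,.029),rl=f(215,210,.029),rr=f(477,210,.029),tip=f(345,560,.029)).items(): print(n,p,(R@(p-o)*1000).round(1))"
```

```text
hub [0.41389276 0.18941664] [0. 0.]
ctop [0.38722991 0.18674289] [-26.8  -0.4]
left [0.41559847 0.16270264] [ -0.6 -26.8]
right [0.41114555 0.21542523] [-0.5 26.1]
rl [0.38766044 0.15812136] [-28.8 -29. ]
rr [0.38288267 0.21460598] [-28.8  27.7]
tip [0.46625575 0.19294686] [52.5 -0.9]
```

Emit:
step_arm:
  delta_pos:
    - [0.8,-0.8,0]
    - [0.9,-0.9,0]
    - [0.9,-0.9,0]
    - [0.9,-0.9,0]
    - [0.9,-0.9,0]
    - [0.9,-0.9,0]
    - [0.9,-0.9,0]
    - [0.9,-0.9,0]
    - [0.9,-0.9,0]
    - [0.9,-0.9,0]
    - [0.9,-0.9,0]
    - [0.9,-0.7,0]
  turn: [0.2,0.2,0.2,0.2,0.2,0.16,0,0,0,0,0,0]
  grip: 0.3

```text
time: 21.1
ee_pos: [0.6809, -0.0758, 0.1111]
eef_rot: [-0.111, 0.994, -0.0, -0.001]
ft_force: [0.2, 0.1, 1.1]
width: 0.0606
grip_force: 0.0
```

Emit:
step_arm:
  delta_pos:
    - [0.15,0,0]
    - [0,0,0]
    - [0,0,0]
  turn: [0,0,0]

```text
time: 21.4
ee_pos: [0.684, -0.073, 0.1117]
eef_rot: [-0.112, 0.994, 0.0, -0.001]
ft_force: [-0.2, 0.5, -0.1]
width: 0.0611
grip_force: 0.0
```

```bash
python3 -c "
from h import *
c=take('wrist','w9');s=read_state();print(s['ee_pos'],s['eef_rot'])
P=[];
for v in range(100,216,2):
  for u in range(180,340,2):
    if c['z_map'][v,u]>0:
      p=ptd(c,u,v)
      if .009<p[2]<.03: P.append(p)
P=np.array(P)[:,:2].astype(np.float32);print(len(P),P.mean(0),P.min(0),P.max(0),cv2.minAreaRect(P))"
```

```text
[ 0.68401922 -0.07288205  0.11205113] [-1.12407003e-01  9.93662062e-01  4.03651625e-04 -4.57871941e-04]
421 [ 0.6664875  -0.07619725] [ 0.6213728  -0.09382697] [ 0.7165664  -0.05852822] ((0.6690279245376587, -0.07616148144006729), (0.09471866488456726, 0.014318610541522503), 13.237651824951172)
```

Emit:
step_arm:
  delta_pos:
    - [0.05,0.02,-1]
    - [0,0,-1]
    - [0,0,-1]
    - [0,0,-1]
    - [0,0,-0.9]
    - [0,0,-0.5]
    - [0,0,-0.3]
    - [0,0,-0.17]
    - [0,0,0]
    - [0,0,0]
  turn: [0,0,0,0,0,0,0,0,0,0]

```text
time: 22.45
ee_pos: [0.6866, -0.0736, -0.0333]
eef_rot: [-0.112, 0.994, -0.0, 0.001]
ft_force: [-0.6, 0.0, -0.2]
width: 0.0607
grip_force: 0.0
```

Emit:
step_arm:
  delta_pos:
    - [0,0,0]
    - [0,0,0]
    - [0,0,0]
    - [0,0,0]
    - [0,0,0]
    - [0,0,0]
    - [0,0,0]
    - [0,0,0]
    - [0,0,0]
    - [0,0,0]
  turn: [0,0,0,0,0,0,0,0,0,0]
  grip: 1
  newtons: 15

```text
time: 23.45
ee_pos: [0.6859, -0.0735, -0.0344]
eef_rot: [-0.112, 0.994, 0.0, -0.0]
ft_force: [0.5, -0.2, -1.3]
width: 0.0156
grip_force: 15.0
```

Emit:
step_arm:
  delta_pos:
    - [0,0,0.5]
    - [0,0,1]
    - [0,0,1]
    - [0,0,1]
    - [0,0,1]
    - [-0.5,0,0.5]
    - [-0.8,-0.2,0]
    - [-0.8,-0.4,0]
    - [-0.8,-0.5,0]
    - [-0.8,-0.5,0]
    - [-0.8,-0.5,0]
    - [-0.8,-0.5,0]
  turn: [0,0,0,0,0,-0.5,-0.8,-0.8,-0.8,-0.8,-0.8,-0.8]

```text
time: 24.65
ee_pos: [0.5528, -0.1391, 0.0916]
eef_rot: [0.207, 0.978, 0.0, 0.0]
ft_force: [1.1, -1.2, 0.1]
width: 0.0157
grip_force: 15.0
```

Emit:
step_arm:
  delta_pos:
    - [-0.6,-0.5,0]
    - [-0.6,-0.5,0]
    - [-0.6,-0.5,0]
    - [-0.6,-0.5,0]
    - [-0.6,-0.5,0]
    - [-0.5,-0.5,0]
    - [-0.5,-0.4,0]
    - [-0.48,-0.34,0]
    - [0,0,0]
    - [0,0,0]
    - [0,0,0]
    - [0,0,0]
  turn: [-0.9,-0.9,-0.9,-0.9,-0.9,-0.9,-0.9,-0.9,-0.9,-0.9,0,0]

```text
time: 25.85
ee_pos: [0.4416, -0.232, 0.0911]
eef_rot: [0.677, 0.736, 0.0, 0.0]
ft_force: [-0.7, 0.5, -0.3]
width: 0.0157
grip_force: 15.0
```

Emit:
step_arm:
  delta_pos:
    - [0,0,-0.8]
    - [0,0,-1]
    - [0,0,-1]
    - [0,0,-0.8]
    - [0,0,-0.5]
    - [0,0,-0.3]
    - [0,0,-0.2]
    - [0,0,-0.1]
    - [0,0,-0.1]
    - [0,0,0]
    - [0,0,0]
  turn: [0,0,0,0,0,0,0,0,0,0,0]

```text
time: 26.95
ee_pos: [0.4417, -0.2321, -0.029]
eef_rot: [0.679, 0.735, 0.0, 0.0]
ft_force: [0.4, 0.4, -0.0]
width: 0.0157
grip_force: 15.0
```

Emit:
step_arm:
  delta_pos:
    - [0,0,0]
    - [0,0,0]
    - [0,0,0]
    - [0,0,0]
    - [0,0,0.2]
    - [0,0,0.5]
    - [0,0,1]
    - [0,0,1]
    - [0,0,1]
    - [0,0,1]
    - [0,0,1]
    - [0,0,1]
  turn: [0,0,0,0,0,0,0,0,0,0,0,0]
  grip: 0.6

```text
time: 28.15
ee_pos: [0.4412, -0.2324, 0.1401]
eef_rot: [0.679, 0.734, 0.0, 0.0]
ft_force: [0.3, -0.2, 1.0]
width: 0.0347
grip_force: 0.0
```

```bash
python3 -c "
from h import *
c=take('wrist','w10');s=read_state();print(s['ee_pos'],s['width'])
P=[]
for v in range(0,216,2):
  for u in range(100,420,2):
    if c['z_map'][v,u]>0:
      p=ptd(c,u,v); col=c['image'][v,u].astype(int)
      if abs(p[0]-.44)<.06 and -.32<p[1]<-.14 and p[2]<.05 and col[0]-col[2]<25: P.append(p)
P=np.array(P);print(len(P),P.mean(0),P.min(0),P.max(0),cv2.minAreaRect(P[:,:2].astype(np.float32)))"
```

```text
[ 0.44293723 -0.23354455  0.14362224] 0.0347714226899317
385 [ 0.43982836 -0.21533176  0.02112149] [ 0.42917645 -0.27133631  0.01444032] [ 0.44924455 -0.1677222   0.02466858] ((0.4398864805698395, -0.21967211365699768), (0.013763255439698696, 0.10327649116516113), 4.718951225280762)
```

Emit:
step_arm:
  delta_pos:
    - [0.5,0.22,0]
    - [1,0,0]
    - [1,0,0]
    - [1,0,0]
    - [1,0,0]
    - [1,0,0]
    - [0.8,0,0]
    - [0.6,0,0]
    - [0,0,0]
    - [0,0,0]
  turn: [0,0,0,0,0,0,0,0,0,0]
  grip: 0

```text
time: 29.2
ee_pos: [0.6134, -0.227, 0.1386]
eef_rot: [0.679, 0.734, -0.0, 0.0]
ft_force: [-0.5, 0.7, 1.0]
width: 0.0868
grip_force: 0.0
```

```bash
python3 -c "
from h import *
c=take('wrist','w11');s=read_state();print(s['ee_pos'],s['width'])
g=cv2.cvtColor(c['image'],cv2.COLOR_RGB2HSV);m=(g[...,1]>190)&(g[...,0]<14)&(g[...,2]>150);m[215:]=0
v,u=np.nonzero(m);print(len(u),u.min(),u.max(),v.min(),v.max())
P=np.array([ptd(c,a,b) for a,b in zip(u,v) if c['z_map'][b,a]>0]);t=P[P[:,2]>P[:,2].max()-.004];print(P[:,2].max(),(t.min(0)+t.max(0))/2,t.max(0)-t.min(0))"
```

```text
[ 0.6131549  -0.22706693  0.13868642] 0.08701201244318649
12 250 269 182 201
0.08665296785437093 [ 0.61465413 -0.22569989  0.0847488 ] [0.01535493 0.01331014 0.00380833]
```

Emit:
step_arm:
  delta_pos:
    - [0.06,0.04,-1]
    - [0,0,-1]
    - [0,0,-1]
    - [0,0,-1]
    - [0,0,-0.9]
    - [0,0,-0.6]
    - [0,0,-0.4]
    - [0,0,-0.13]
    - [0,0,0]
    - [0,0,0]
  turn: [0,0,0,0,0,0,0,0,0,0]

```text
time: 30.25
ee_pos: [0.616, -0.2259, -0.0116]
eef_rot: [0.679, 0.734, 0.0, 0.001]
ft_force: [-0.2, -0.9, 0.3]
width: 0.0869
grip_force: 0.0
```

Emit:
step_arm:
  delta_pos:
    - [0,0,0]
    - [0,0,0]
    - [0,0,0]
    - [0,0,0]
    - [0,0,0]
    - [0,0,0]
    - [0,0,0]
    - [0,0,0]
    - [0,0,0]
    - [0,0,0]
  turn: [0,0,0,0,0,0,0,0,0,0]
  grip: 1
  newtons: 15

```text
time: 31.25
ee_pos: [0.6154, -0.2256, -0.0126]
eef_rot: [0.679, 0.734, 0.0, 0.0]
ft_force: [-0.1, -0.5, -0.8]
width: 0.0337
grip_force: 15.0
```

Emit:
step_arm:
  delta_pos:
    - [0,0,0.5]
    - [0,0,1]
    - [0,0,1]
    - [0,0,1]
    - [-0.4,0.3,0]
    - [-0.8,0.5,0]
    - [-0.8,0.5,0]
    - [-0.8,0.5,0]
    - [-0.8,0.5,0]
    - [-0.8,0.5,0]
    - [-0.8,0.5,0]
    - [-0.8,0.5,0]
  turn: [0,0,0,0,0,0,0,0,0,0,0,0]

```text
time: 32.45
ee_pos: [0.4647, -0.1303, 0.0754]
eef_rot: [0.679, 0.734, 0.0, 0.0]
ft_force: [0.5, -0.2, -0.0]
width: 0.0332
grip_force: 15.0
```

Emit:
step_arm:
  delta_pos:
    - [-0.7,0.5,0]
    - [-0.67,0.52,0]
    - [0,0,0]
    - [0,0,0]
    - [0,0,-0.5]
    - [0,0,-0.8]
    - [0,0,-0.7]
    - [0,0,-0.5]
    - [0,0,-0.4]
    - [0,0,-0.2]
    - [0,0,0]
    - [0,0,0]
  turn: [0,0,0,0,0,0,0,0,0,0,0,0]

```text
time: 33.65
ee_pos: [0.4316, -0.1054, -0.0022]
eef_rot: [0.679, 0.734, 0.0, 0.0]
ft_force: [0.7, 0.2, -0.4]
width: 0.0333
grip_force: 15.0
```

Emit:
step_arm:
  delta_pos:
    - [0,0,-0.08]
    - [0,0,-0.07]
    - [0,0,-0.05]
    - [0,0,0]
    - [0,0,0]
    - [0,0,0]
  turn: [0,0,0,0,0,0]

```text
time: 34.25
ee_pos: [0.4313, -0.1051, -0.0075]
eef_rot: [0.679, 0.734, 0.0, 0.0]
ft_force: [0.9, -0.4, -0.7]
width: 0.0334
grip_force: 15.0
```

Emit:
step_arm:
  delta_pos:
    - [0,0,0]
    - [0,0,0]
    - [0,0,0]
    - [0,0,0]
    - [0,0,0]
    - [0,0,0]
    - [0,0,0.4]
    - [0,0,1]
    - [0,0,1]
    - [0,0,1]
    - [0,0,1]
    - [0,0,1]
  turn: [0,0,0,0,0,0,0,0,0,0,0,0]
  grip: 0.2

```text
time: 35.45
ee_pos: [0.4311, -0.1055, 0.1291]
eef_rot: [0.679, 0.734, 0.0, 0.0]
ft_force: [-0.2, -0.0, -1.5]
width: 0.07
grip_force: 0.0
```

Emit:
step_arm:
  delta_pos:
    - [0.8,-0.5,1]
    - [1,-0.5,1]
    - [1,-0.5,0.5]
    - [1,-0.5,0]
    - [1,-0.5,0]
    - [1,-0.5,0]
    - [1,-0.5,0]
    - [1,-0.5,0]
    - [0.5,-0.5,0]
    - [0,0,0]
    - [0,0,0]
  turn: [0,0,0,0,0,0,0,0,0,0,0]

```text
time: 36.55
ee_pos: [0.6382, -0.2179, 0.1904]
eef_rot: [0.679, 0.734, -0.0, 0.0]
ft_force: [-0.0, -0.1, -1.4]
width: 0.0694
grip_force: 0.0
```

```bash
python3 -c "
from h import *
take('top','t12');take('side','s12')
a=cv2.imread('pics/t12.png')[220:330,130:410];b=cv2.imread('pics/s12.png')[100:310,200:400]
cv2.imwrite('pics/f12.png',np.hstack([cv2.resize(a,(500,196)),np.zeros((196,2,3),np.uint8)]) if 0 else np.vstack([cv2.resize(a,(700,275)),cv2.copyMakeBorder(cv2.resize(b,(305,320)),0,0,0,395,cv2.BORDER_CONSTANT)]))"
```

```text
(no output)
```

View pics/f12.png

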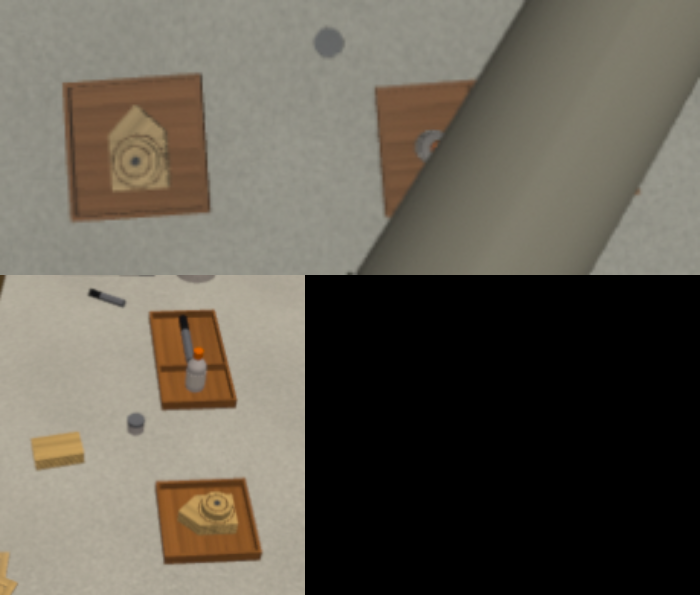

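The final picture shows everything in place. The house and wheel are in the square tray at (137,150), the glue is upright in the short compartment at (197,375), and the marker is flat in the long one at (187,338). The plain pack and short marker have not moved.

```bash
python3 -c "
from bench import *
print(close_job())"
```

```text
the job is handed in; nothing more can be done
None
```

Both kits are made up and the job is handed in at about 37 s of the 112 s allowed: the wheel sits centred on the house's engraved circle to within about 1 mm, the marker lies flat, and the glue stands upright.

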